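# Seat the daylight filter in the lamp's filter drawer

## Task

The blue daylight filter lies loose on the open filter drawer of the small light base. With the fingertips, gently nudge it along the drawer over the edge of its round seat until it drops in and lies flat, then push the drawer fully shut. Do not pick the filter up or knock it off the drawer, and leave the objective canister, the dropper bottle and the lens tissue booklet beside it where they are.

Things in the scene. Friction and masses are not known exactly. Their poses are not given: they have to be found in the camera images.
- light_base: Low white lamp housing fixed to the desk, 160 mm deep (x), 132 wide (y), 60 high; round window, black dial and green rocker on top. Origin at desk height under the middle of its front face, where the drawer comes out; x points level into the housing (the way the drawer shuts), z up. The drawer's slot is 5 mm higher than the drawer's top: a filter not down in its seat jams there.
- filter_drawer (a joint): Opening of the drawer in m: 0 shut, 0.125 fully out; starts at 0.113 to 0.125. Slides with about 2 N friction, no spring, stays where left. A dark steel plate 72 mm wide, top 38 mm above the desk, side lips 2 mm wide, 2 mm high. Aluminium front plate 112 mm wide, 8 mm thick, from 11 to 38 mm above the desk (level with the top); it meets the housing's front face when shut.
- seat (a point): Centre of the round seat in the drawer, at the level of the drawer's top (38 mm above the desk); moves with the drawer. A round recess 49 mm across, 7 mm deep, its flat floor a pale diffuser glass in a dark rim. Its centre is 93 mm behind the outer face of the front plate; the flat top between the seat and the front is 68 mm long. x axis towards the housing. A filter nudged off-centre may hang tilted on the rim.
- knob_end (a point): Middle of the end face of the drawer's black pull knob, 25 mm above the desk; the knob is 18 mm across and stands 24 mm out from the front plate. Moves with the drawer. x axis into the housing: pushing the knob that way shuts the drawer.
- filter: The blue daylight filter in its aluminium ring: a loose flat disc 45 mm across and 6 mm thick, about 30 g. Origin at the centre of its underside, z its axis. It starts lying flat on the landing of the drawer, between the seat and the front plate.
- filter_center (a point): Centre of the filter (half-way up its 6 mm). Lying on the landing it is 41 mm above the desk; lying in its seat 34 mm above the desk, its top 1 mm below the plate's top.
- objective_can: Bystander: clear-topped objective canister with a black foot, 39 mm across, 66 mm high, origin under its centre. Leave it.
- dropper_bottle: Bystander: clear glass dropper bottle with an orange label and a white bulb, 42 mm across, 110 mm high, origin under its centre. Leave it.
- lens_tissue: Bystander: blue booklet of lens tissue lying flat, 55 x 85 x 10 mm, origin under its centre. Leave it.
- microscope: Fixed obstacle: the big white microscope to the left of the light base. It fills x 0.31 to 0.89, y -0.17 to 0.19 up to 0.48 m above the desk: pass over it or round it. Origin on the desk under its middle. (A black computer, 0.42 m high, stands behind the light base from x = 0.77 on.)
Things that resemble listed ones, but are neither listed nor needed, are in the scene too. There is more than one size of the filter; the one meant has the size given above.

How it is judged:
On the way, in this order (a step that is already met when the one before it is completed fails the run):
1. the filter lies flat in its seat while the drawer is still out (horizontal distance between filter_center and seat below 0.004 m and z of filter_center in the frame of seat below -0.0025 m and angle between filter's own z axis and vertical below 0.06 rad and value of joint filter_drawer above 0.05 m), for 0.2 s.
2. the drawer is pushed shut (value of joint filter_drawer below 0.004 m), for 0.1 s.
At the end, for the whole second after the job is handed in: The filter lies flat and at rest in its seat (centre within 4 mm of the seat's centre, its own centre at least 2.5 mm below the plate's top, tilt under 0.06 rad), the drawer is shut to within 4 mm, and the three bystanders are within 15 mm of where they stood (horizontal distance between filter_center and seat below 0.004 m and z of filter_center in the frame of seat below -0.0025 m and angle between filter's own z axis and vertical below 0.06 rad and value of joint filter_drawer below 0.004 m and linear speed of filter below 0.02 m/s and distance of each of objective_can, dropper_bottle, lens_tissue from where it was at the start of the episode below 0.015 m); the robot touches nothing.
It fails at once if the filter is lifted: its centre rises more than 5 mm above where it lies on the landing (height (world z) of filter_center above 0.046 m).
It fails at once if the filter falls off the drawer (height (world z) of filter_center below 0.025 m).
It fails at once if the filter is pressed hard (over 20 N by the fingers) (contact force between the fingers and filter above 20 N).
It fails at once if the objective canister, the dropper bottle or the lens tissue booklet is pushed away (over 15 mm) or tipped over (distance of any of objective_can, dropper_bottle, lens_tissue from where it was at the start of the episode above 0.015 m or angle between any of objective_can, dropper_bottle, lens_tissue's own z axis and vertical above 0.3 rad).
It fails at once if the filter is pushed with the arm or the gripper's body instead of the fingers (contact force between the arm and filter above 1 N).
It also fails if it takes over 58 s, if anything falls off the work surface, if the arm or the gripper's body presses on something with over 40 N, if the wrist force passes 120 N, or if a joint passes its speed limit or range.

## Robot

A 7-joint arm with a two-finger parallel gripper is mounted at the origin on a cart in front of the work surface, level with it; the furniture and walls round the work are solid. World frame = base frame: x ahead of the robot, y to its left, z up, the work surface at z = 0. Lengths are in m, angles in rad, forces in N, time in s.
With the tool pointing down it reaches from about 0.4 to 0.875 m from the base axis. Payload 19.3 kg.
Tool frame: the origin (TCP) lies at the very end of the fingers, on their centre line; the grasp point (between the pads) lies 19 mm behind it; z points along the fingers, y is the line along which they close (so a half turn about z gives the same grasp; the last joint's range is limited). The gripper opens to 85 mm and grips with 20 to 120 N. Pads are 22 mm wide; open, the fingers measure 114 mm over their backs; the gripper's body (76 mm by 85 mm) begins 54 mm behind the grasp point. The pads swing forward as they close: fully open they stand 13 mm farther back than shut.
Start: joints at [-1.232, 0.521, -0.036, 1.599, 0.021, 1.021, -0.113], TCP at [0.248, 0.573, 0.231] pointing down, gripper open.
Joint ranges: [-2.91, 2.91], [-0.3, 2.13], [-1.5, 1.42], [0.17, 2.43], [-1.26, 4.41], [0.16, 1.93], [-2.52, 2.52]. Speed limits (rad/s): [1.89, 1.89, 2.39, 2.39, 3.01, 3.01, 3.01].

## Interface

Orientations are given as a unit quaternion [x, y, z, w].
In Python, from station import bot gives the robot as it stands. The module is installed in compiled form; this text tells all that it offers.
- The arm moves only by the tool play_rows, never from a script. Its argument "deltas" is text: rows parted by semicolons, each of 7 numbers parted by spaces: the turn, a rotation vector about the tool's x, y, z in degrees, then the shift along the tool's x, y, z in mm, then the opening in per cent of the stroke, from 0 (shut) to 100 (fully open). A call has 1 to 5 rows; each row shifts and turns the commanded pose from where the row before left it, along the tool's axes as they then stand; what a row does not reach is not made up. A row lasts 1/10 s, in which the tool goes at most 50 mm and 8.59 degrees, less where a joint would pass 70% of its speed; a pose out of reach is approached as far as the arm can. A call with a gripper value outside its range is refused whole. The fingers move at their own pace and stop on an object; "newtons" is the grip in N (left out, the last holds). Time passes only in rows, so rows that do not move let the fingers close. It gives the time, the measured TCP pose, the force, the opening and the grip force at its end, in the units of the state.
- bot.sense(): the state, without advancing time (a new reading comes with each control period).
- bot.camera(name): name is "scene" or "top"; returns the picture (480x640x3 uint8, blue, green, red); there is no depth.
- bot.calibration(name): a dict with "fovy" (degrees; the focal length in pixels is half the picture's height over the tangent of half this angle, whatever the lens; pixels are square), "cx", "cy" (the principal point, pixels), "origin" and "attitude" of the camera in the world. Camera axes: x right, y up, looking along -z (the intrinsics and any distortion apply to the point x, -y, -z); pixel columns grow to the right and rows downward; lengths in m; the calibration is good to about 2 mm. A picture is of the moment at which its call begins. calibration takes no time and is no camera call.
- bot.close_job(): hands the job in; it is judged then, once.
The state is a dict: "time": time; "joint_positions": joint angles; "qd": joint speeds; "effort": joint torques, N m; "tcp_pos": TCP position; "orientation": TCP orientation; "force": force on the tool from outside, world axes, zero at the start; "wrist_torque": the same for the moment, N m; "width": opening from 0.0 (shut) to 1.0 (fully open); "gripper_force": force on a finger pad.
Only numpy, scipy, OpenCV 4.12 (cv2) and the standard library are available. Lean on these libraries where they do the work, as an engineer would, in place of code of your own. Each camera call takes 0.05 s, during which the arm holds its last target. There are 200 camera calls.

## Working session

There is one attempt and no reset: what is moved stays moved. The work goes in short steps, Python scripts to look and compute and a tool call to move; the robot and the scene stay as the last step left them, time stands still between calls to the robot, and variables do not carry over. Pictures are saved under pics/ and viewed, at most 10 in all, crops included, and the job is handed in when it is done.

Besides the shell and the picture viewer there is one more tool, called after "Call:" as name(argument=value, ...), one argument or row to a line, values as JSON. play_rows: Moves the arm, as the interface text tells. Its arguments: {"type":"object","properties":{"deltas":{"type":"string"},"newtons":{"type":"number"}},"required":["deltas"]}

```bash
mkdir -p pics
python3 - <<'E'
from station import bot
import cv2
for n in("scene","top"):
    cv2.imwrite(f"pics/{n}0.png",bot.camera(n)); print(n,bot.calibration(n))
print(bot.sense())
E
```

```text
scene {'fovy': 42.540720831339584, 'cx': 317.7271086699607, 'cy': 241.40458029891528, 'origin': array([-0.34867913, -0.68281996,  0.58106639]), 'attitude': array([ 0.43616308, -0.28524633, -0.44816079,  0.72632513])}
top {'fovy': 48.79595752470842, 'cx': 319.60630992037204, 'cy': 237.18786671280353, 'origin': array([ 0.39077006, -0.24540083,  0.92356223]), 'attitude': array([-0.04909653,  0.05840151,  0.71280872, -0.69719619])}
{'time': 0.1, 'joint_positions': array([-1.23217024,  0.52194624, -0.03628105,  1.59989413,  0.02119762,
        1.02107779, -0.1128018 ]), 'qd': array([-0.00023996, -0.00021965, -0.00043129, -0.00203811, -0.00047087,
       -0.00057325,  0.00070601]), 'effort': array([ 4.43794881e-03, -9.28501225e+01,  1.98440149e+00, -3.70539057e+01,
        1.81848166e-02,  5.34618390e-03, -1.99997757e-06]), 'tcp_pos': array([0.24840493, 0.57322731, 0.23080926]), 'orientation': array([ 2.03019497e-01,  9.79174582e-01, -4.67332706e-04, -5.38822706e-05]), 'force': array([ 0.04750253, -0.44591876, -0.51179859]), 'wrist_torque': array([ 0.01169556, -0.02906634, -0.05143771]), 'gripper_force': 0.0, 'width': 0.9959645113376652}
```

View pics/scene0.png

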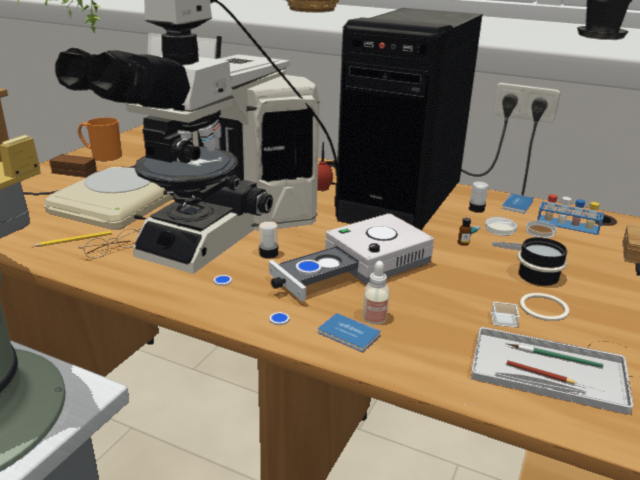

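View pics/top0.png

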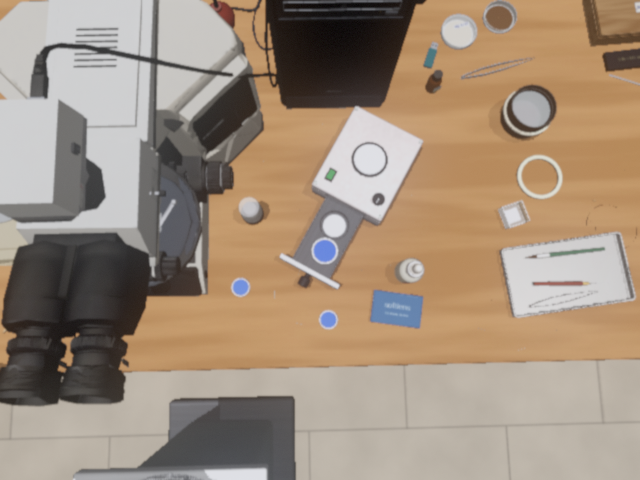

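Scene: the filter is at about (309,267) on the drawer and the pale seat at (328,263), with decoy blue filters at (223,280) and (279,318). Top: filter (324,251), seat (335,225), knob (305,281), front plate from (282,257) to (339,286), housing above, canister (251,210), bottle (410,270), booklet (397,309).

```bash
cat > h.py <<'E'
from station import bot
import cv2, numpy as np
from scipy.spatial.transform import Rotation as R
def ray(n,uv):
    c=bot.calibration(n); f=240/np.tan(np.radians(c["fovy"]/2))
    d=R.from_quat(c["attitude"]).apply([(uv[0]-c["cx"])/f,-(uv[1]-c["cy"])/f,-1.])
    return c["origin"],d/np.linalg.norm(d)
def onz(n,uv,z):
    o,d=ray(n,uv); return o+d*(z-o[2])/d[2]
def tri(a,b):
    (o1,d1),(o2,d2)=ray("scene",a),ray("top",b)
    s=np.linalg.lstsq(np.c_[d1,-d2],o2-o1,rcond=None)[0]
    p,q=o1+s[0]*d1,o2+s[1]*d2
    return (p+q)/2,np.linalg.norm(p-q)
def blobs(m,amin,amax):
    n,_,st,ce=cv2.connectedComponentsWithStats(m.astype(np.uint8))
    return [(ce[i].round(2),st[i].tolist()) for i in range(1,n) if amin<st[i,4]<amax]
def blue(im):
    h=cv2.cvtColor(im,cv2.COLOR_BGR2HSV); return (h[...,0]>105)&(h[...,0]<130)&(h[...,1]>140)&(h[...,2]>130)
def white(im,v=195):
    h=cv2.cvtColor(im,cv2.COLOR_BGR2HSV); return (h[...,1]<40)&(h[...,2]>v)
E
python3 - <<'E'
from h import *
for n,roi in(("scene",(230,330,200,350)),("top",(190,300,270,350))):
    im=cv2.imread(f"pics/{n}0.png"); y0,y1,x0,x1=roi
    print(n,"blue",[b for b in blobs(blue(im),40,2000)])
    w=np.zeros(im.shape[:2],bool); w[y0:y1,x0:x1]=white(im)[y0:y1,x0:x1]
    print("white",blobs(w,40,3000))
a=cv2.imread("pics/scene0.png")[235:335,255:385]; b=cv2.imread("pics/top0.png")[200:300,270:400]
cv2.imwrite("pics/c0.png",np.hstack([cv2.resize(i,None,fx=3,fy=4.5,interpolation=cv2.INTER_CUBIC) if 0 else cv2.resize(i,None,fx=3,fy=3,interpolation=cv2.INTER_CUBIC) for i in(a,b)]))
E
```

```text
scene blue [(array([308.39, 265.68]), [299, 262, 20, 9, 133]), (array([222.12, 278.92]), [216, 276, 13, 6, 60]), (array([279.  , 317.34]), [272, 314, 15, 8, 88])]
white [(array([203.7, 235. ]), [200, 230, 12, 17, 61]), (array([340.58, 236.37]), [327, 230, 23, 17, 186]), (array([327.23, 262.89]), [316, 259, 23, 12, 152]), (array([286.23, 273.42]), [269, 260, 36, 28, 132])]
top blue []
white [(array([340.59, 194.22]), [324, 190, 26, 14, 189]), (array([333.87, 225.37]), [323, 215, 23, 22, 396]), (array([324.44, 250.75]), [312, 238, 26, 26, 125]), (array([308.87, 270.48]), [280, 254, 59, 34, 264])]
```

View pics/c0.png

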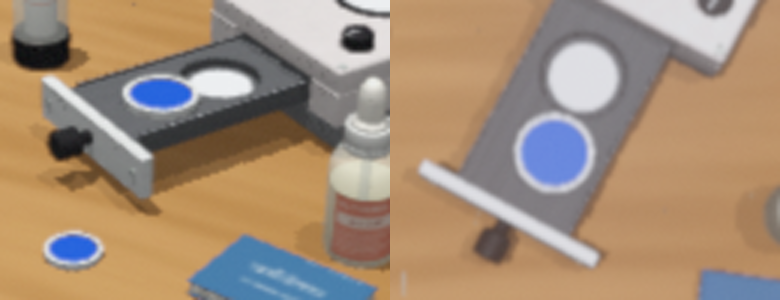

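The crops (3x) show the filter lying flat, left of the seat in scene and just in front of it in top, slightly off the drawer axis towards -y. Next I compute positions and the drawer axis.

```bash
cat >> h.py <<'E'
def bluetop(im):
    h=cv2.cvtColor(im,cv2.COLOR_BGR2HSV); return (h[...,0]>105)&(h[...,0]<130)&(h[...,1]>90)&(h[...,2]>130)
def roi(m,y0,y1,x0,x1):
    w=np.zeros_like(m); w[y0:y1,x0:x1]=m[y0:y1,x0:x1]; return w
E
python3 - <<'E'
from h import *
s=cv2.imread("pics/scene0.png"); t=cv2.imread("pics/top0.png")
bt=blobs(bluetop(t),40,2000); print(bt)
fs=np.array([308.39,265.68]); ft=[b[0] for b in bt if 310<b[0][0]<340 and 235<b[0][1]<265][0]
print("filter tri",tri(fs,ft),onz("top",ft,.044),onz("scene",fs,.044))
st,ss=[333.87,225.37],[327.23,262.89]
print("seat tri",tri(ss,st),onz("top",st,.031))
w=roi(white(t,180),240,300,275,350)
n,l,sta,ce=cv2.connectedComponentsWithStats(w.astype(np.uint8))
i=[k for k in range(1,n) if abs(ce[k][0]-309)<4 and abs(ce[k][1]-270.5)<4][0]
r=cv2.minAreaRect(np.argwhere(l==i)[:,::-1].astype(np.float32)); print(r)
bx=cv2.boxPoints(r); P=[onz("top",p,.038) for p in bx]; print("plate",np.round(P,4))
c=onz("top",r[0],.038);print("plate c",c)
# housing top
w=roi(white(t,170),100,230,300,430); n,l,sta,ce=cv2.connectedComponentsWithStats(w.astype(np.uint8)); i=1+np.argmax(sta[1:,4])
r=cv2.minAreaRect(np.argwhere(l==i)[:,::-1].astype(np.float32)); H=[onz("top",p,.060) for p in cv2.boxPoints(r)]; print("house",np.round(H,4),onz("top",r[0],.06), [np.linalg.norm(H[k]-H[k-1]).round(4) for k in range(4)])
# scene plate ends & bystanders
for n_,p,z in(("can",(251,209),.066),("bottle",(416,267),.11),("booklet",(397,309),.01)): print(n_,onz("top",p,z))
E
```

```text
[(array([324.25, 250.46]), [314, 241, 21, 20, 342]), (array([240.29, 286.71]), [234, 280, 14, 14, 156]), (array([396.34, 308.61]), [372, 291, 50, 36, 1212]), (array([327.93, 319.38]), [321, 313, 15, 14, 162])]
filter tri (array([ 0.50277931, -0.26601553,  0.04568904]), np.float64(0.0005083014754648683)) [ 0.50287027 -0.26583211  0.044     ] [ 0.50562059 -0.2649073   0.044     ]
seat tri (array([ 0.54673452, -0.28322323,  0.03428408]), np.float64(0.0006891286545923079)) [ 0.54747845 -0.2836681   0.031     ]
((309.2007141113281, 270.62957763671875), (66.239990234375, 4.726193904876709), 28.442928314208984)
plate [[ 0.4943 -0.1895  0.038 ]
 [ 0.5013 -0.1934  0.038 ]
 [ 0.4461 -0.29    0.038 ]
 [ 0.4392 -0.286   0.038 ]]
plate c [ 0.47010575 -0.23991022  0.038     ]
house [[ 0.6133 -0.2461  0.06  ]
 [ 0.7543 -0.3231  0.06  ]
 [ 0.6861 -0.4388  0.06  ]
 [ 0.548  -0.3597  0.06  ]] [ 0.64938842 -0.34171438  0.06      ] [np.float64(0.131), np.float64(0.1607), np.float64(0.1344), np.float64(0.1591)]
can [ 0.57163203 -0.14608534  0.066     ]
bottle [ 0.46564561 -0.40546776  0.11      ]
booklet [ 0.40341722 -0.38885082  0.01      ]
```

Measured: filter centre is about (0.503, -0.266). It triangulates at z≈0.045, as expected for its top. Seat is at (0.5475, -0.2837), which agrees with the front face + 93 mm. The drawer axis is about -29.5°, and the push direction from filter to seat is -21.7° over 48 mm. The tool's -x axis already points near that way. I'll rise first and then cross over the microscope.

Call:
play_rows(
  deltas="0 0 0 0 0 -50 24; 0 0 0 0 0 -50 24; 0 0 0 0 0 -50 24; 0 0 0 0 0 -50 24; 0 0 0 0 0 -50 24",
  newtons=20,
)

```text
time: 0.6
tcp_pos: [0.2483, 0.5729, 0.4834]
orientation: [0.203, 0.979, -0.0, -0.0]
force: [0.5, -0.2, 0.8]
width: 0.24
gripper_force: 0.0
```

Call:
play_rows(
  deltas="0 0 0 -30 -25 -30 24; 0 0 0 -30 -25 -30 24; 0 0 0 -34 -29 0 24; 0 0 0 -34 -29 0 24; 0 0 0 -34 -29 0 24",
)

```text
time: 1.1
tcp_pos: [0.3431, 0.3816, 0.5412]
orientation: [0.203, 0.979, -0.0, -0.0]
force: [0.8, 0.1, -0.3]
width: 0.239
gripper_force: 0.0
```

```bash
python3 -c "
from h import *
s=bot.sense();print(s['joint_positions'].round(3),s['tcp_pos'])"
```

```text
[-1.004  0.17   0.062  1.339 -0.011  1.633  0.219] [0.34310817 0.38156302 0.5411785 ]
```

Call:
play_rows(
  deltas="0 0 0 -38 -32 0 24; 0 0 0 -38 -32 0 24; 0 0 0 -38 -32 0 24; 0 0 0 -38 -32 0 24; 0 0 0 -38 -32 0 24",
)

```text
time: 1.6
tcp_pos: [0.4537, 0.159, 0.5413]
orientation: [0.203, 0.979, 0.0, -0.0]
force: [1.4, 0.3, 0.4]
width: 0.245
gripper_force: 0.0
```

Call:
play_rows(
  deltas="0 0 0 -20 -41 0 24; 0 0 0 -20 -41 0 24; 0 0 0 -20 -41 0 24; 0 0 0 -20 -41 0 24; 0 0 0 -20 -41 0 24",
)

```text
time: 2.1
tcp_pos: [0.4632, -0.0687, 0.5413]
orientation: [0.203, 0.979, 0.0, 0.0]
force: [1.6, -0.3, 0.5]
width: 0.24
gripper_force: 0.0
```

Call:
play_rows(
  deltas="0 0 0 -20 -41 0 24; 0 0 0 -20 -41 0 24; 0 0 0 -20 -41 0 24; 0 0 0 -18 -41 0 24; 0 0 -1.7 0 0 0 24",
)

```text
time: 2.6
tcp_pos: [0.4685, -0.2535, 0.5407]
orientation: [0.192, 0.981, -0.001, -0.001]
force: [-0.4, 0.2, 0.9]
width: 0.243
gripper_force: 0.0
```

```bash
python3 -c "
from h import *
s=bot.sense();print(s['joint_positions'].round(3),s['tcp_pos'],s['orientation'])"
```

```text
[-0.085  0.235  0.63   1.313 -0.135  1.638  1.708] [ 0.46846658 -0.25349807  0.54071116] [ 1.91876270e-01  9.81418209e-01 -1.13800484e-03 -7.07705708e-04]
```

Call:
play_rows(
  deltas="0 0 0 0 2 50 24; 0 0 0 0 0 50 24; 0 0 0 0 0 50 24; 0 0 0 0 0 50 24; 0 0 0 0 0 50 24",
)

```text
time: 3.1
tcp_pos: [0.4704, -0.2459, 0.2895]
orientation: [0.188, 0.982, 0.0, 0.0]
force: [1.5, 0.3, -1.0]
width: 0.236
gripper_force: 0.0
```

Call:
play_rows(
  deltas="0 0 0 0 0 50 24; 0 0 0 0 0 50 24; 0 0 0 0 0 50 24; 0 0 0 0 0 40 24; 0 0 0 0 0 0 24",
)

```text
time: 3.6
tcp_pos: [0.4683, -0.2451, 0.0974]
orientation: [0.188, 0.982, 0.001, -0.004]
force: [-0.3, 0.3, 1.7]
width: 0.241
gripper_force: 0.0
```

Run:
```python
from h import *
s=bot.sense();print(s['tcp_pos'],s['orientation'],s['force'])
a=bot.camera("scene")[205:335,225:395]; b=bot.camera("top")[180:310,240:410]
cv2.imwrite("pics/c1.png",cv2.resize(np.hstack([a,b]),(780,298),interpolation=cv2.INTER_CUBIC))
```

```text
[ 0.46830457 -0.2450819   0.09735148] [ 1.88303103e-01  9.82103639e-01  5.60865997e-04 -3.75096085e-03] [-0.2842122   0.31865144  1.6514491 ]
```

View pics/c1.png

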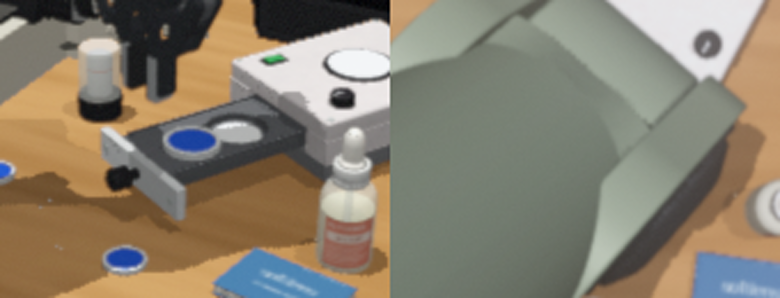

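Scene: filter still on the landing, and a fingertip is visible just behind the drawer at crop (158,95). The arm hides the top view. The TCP is 7 mm off in y, so I correct that while lowering.

Call:
play_rows(
  deltas="0 0 0 -1 -6 15 24; 0 0 0 0 0 15 24; 0 0 0 0 0 12 24; 0 0 0 0 0 0 24; 0 0 0 0 0 0 24",
)

```text
time: 4.2
tcp_pos: [0.4698, -0.2526, 0.06]
orientation: [0.188, 0.982, -0.0, 0.0]
force: [1.0, 0.0, -0.0]
width: 0.237
gripper_force: 0.0
```

Call:
play_rows(
  deltas="0 0 0 3 0 8 24; 0 0 0 0 0 5 24; 0 0 0 0 0 2 24; 0 0 0 0 0 0 24; 0 0 0 0 0 0 24",
)

```text
time: 4.7
tcp_pos: [0.4667, -0.2514, 0.0444]
orientation: [0.188, 0.982, -0.0, 0.0]
force: [0.2, 0.2, -0.7]
width: 0.239
gripper_force: 0.0
```

Call:
play_rows(
  deltas="0 0 0 0 0 2 24; 0 0 0 0 0 0 24; 0 0 0 0 0 1 24; 0 0 0 0 0 0 24; 0 0 0 0 0 0 24",
)

```text
time: 5.2
tcp_pos: [0.4667, -0.2513, 0.0414]
orientation: [0.188, 0.982, 0.0, -0.0]
force: [-1.0, -0.1, -0.2]
width: 0.235
gripper_force: 0.0
```

Call:
play_rows(
  deltas="0 0 0 0 0 1 24; 0 0 0 0 0 0 24; 0 0 0 0 0 1 24; 0 0 0 0 0 0 24; 0 0 0 0 0 0 24",
)

```text
time: 5.7
tcp_pos: [0.4667, -0.2513, 0.0393]
orientation: [0.188, 0.982, -0.0, -0.0]
force: [0.2, -0.1, 0.4]
width: 0.24
gripper_force: 0.0
```

Call:
play_rows(
  deltas="0 0 0 0 0 1 24; 0 0 0 0 0 0 24; 0 0 0 0 0 0 24",
)

```text
time: 6.0
tcp_pos: [0.4667, -0.2513, 0.0383]
orientation: [0.188, 0.982, -0.0, -0.0]
force: [-0.2, -0.1, -0.5]
width: 0.245
gripper_force: 0.0
```

Call:
play_rows(
  deltas="0 0 0 0 0 1 24; 0 0 0 0 0 0 24; 0 0 0 0 0 0 24",
)

```text
time: 6.3
tcp_pos: [0.4674, -0.2517, 0.0381]
orientation: [0.189, 0.982, -0.0, 0.001]
force: [0.9, -0.0, 14.1]
width: 0.245
gripper_force: 7.3
```

Call:
play_rows(
  deltas="0 0 0 0 0 1 24; 0 0 0 0 0 0 24; 0 0 0 0 0 0 24",
)

```text
time: 6.6
tcp_pos: [0.4683, -0.2523, 0.038]
orientation: [0.189, 0.982, -0.0, 0.002]
force: [-1.0, 0.3, 29.8]
width: 0.242
gripper_force: 15.3
```

Contact comes at TCP z = 0.038, so the TCP is the true tip height. I raise to 2 mm above the plate and push slowly along -x.

Call:
play_rows(
  deltas="0 0 0 0 0 -4 24; 0 0 0 0 0 0 24; 0 0 0 -2 0 0 24; 0 0 0 -2 0 0 24; 0 0 0 0 0 0 24",
)

```text
time: 7.1
tcp_pos: [0.4706, -0.2528, 0.0401]
orientation: [0.188, 0.982, -0.0, -0.0]
force: [-0.5, -0.1, -0.1]
width: 0.239
gripper_force: 0.0
```

Call:
play_rows(
  deltas="0 0 0 -3 0 0 24; 0 0 0 -3 0 0 24; 0 0 0 -3 0 0 24; 0 0 0 -3 0 0 24; 0 0 0 0 0 0 24",
)

```text
time: 7.6
tcp_pos: [0.4819, -0.2574, 0.0403]
orientation: [0.188, 0.982, -0.0, 0.0]
force: [0.1, -0.6, -0.5]
width: 0.241
gripper_force: 0.0
```

Run:
```python
from h import *
s=bot.sense();print(s['tcp_pos'],s['force'])
im=bot.camera("scene"); print(blobs(roi(blue(im)|((cv2.cvtColor(im,cv2.COLOR_BGR2HSV)[...,0]>105)&(cv2.cvtColor(im,cv2.COLOR_BGR2HSV)[...,1]>140)),240,285,290,350),30,400))
for b in blobs(roi(blue(im),240,285,290,350),20,400): p=onz("scene",b[0],.044); print(b,p)
cv2.imwrite("pics/c2.png",cv2.resize(im[205:335,225:395],(680,520),interpolation=cv2.INTER_CUBIC))
```

```text
[ 0.4819402  -0.25737597  0.04033131] [ 0.05013176 -0.55920098 -0.48543111]
[(array([315.84, 264.94]), [311, 261, 12, 9, 85])]
(array([316.2, 264.9]), [312, 261, 11, 9, 79]) [ 0.51469132 -0.27587036  0.044     ]
```

View pics/c2.png

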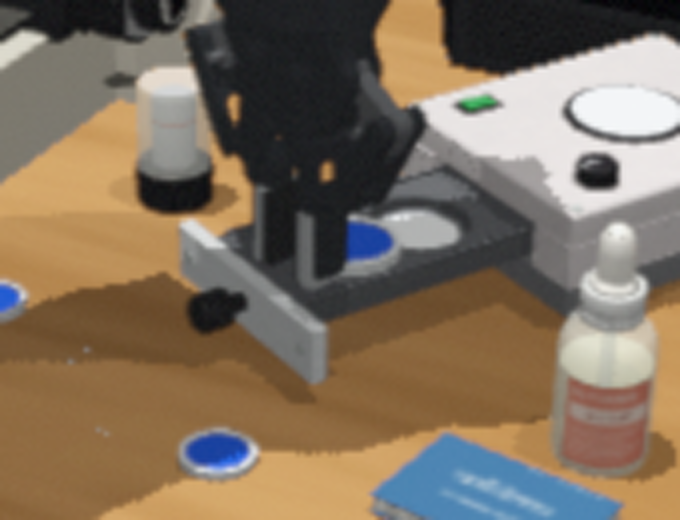

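The filter (crop right edge at x≈402, i.e. column 325) has moved about 8 mm, cradled by both fingertips with no measurable force. Continuing.

Call:
play_rows(
  deltas="0 0 0 -3 0 0 24; 0 0 0 -3 0 0 24; 0 0 0 -3 0 0 24; 0 0 0 -3 0 0 24; 0 0 0 -3 0 0 24",
)

```text
time: 8.15
tcp_pos: [0.4957, -0.2629, 0.0404]
orientation: [0.188, 0.982, -0.0, 0.0]
force: [-0.0, -0.6, -0.0]
width: 0.239
gripper_force: 0.1
```

Call:
play_rows(
  deltas="0 0 0 -3 0 0 24; 0 0 0 -3 0 0 24; 0 0 0 -3 0 0 24; 0 0 0 -2 0 0 24; 0 0 0 0 0 0 24",
)

```text
time: 8.65
tcp_pos: [0.5059, -0.2669, 0.0403]
orientation: [0.188, 0.982, -0.0, 0.0]
force: [-0.7, -0.1, 0.1]
width: 0.238
gripper_force: 0.0
```

Run:
```python
from h import *
s=bot.sense();print(s['tcp_pos'],s['force'])
im=bot.camera("scene")
cv2.imwrite("pics/c3.png",cv2.resize(im[205:335,225:395],(680,520),interpolation=cv2.INTER_CUBIC))
```

```text
[ 0.50591733 -0.26694675  0.0403113 ] [-0.68040142 -0.09386301  0.12873229]
```

View pics/c3.png

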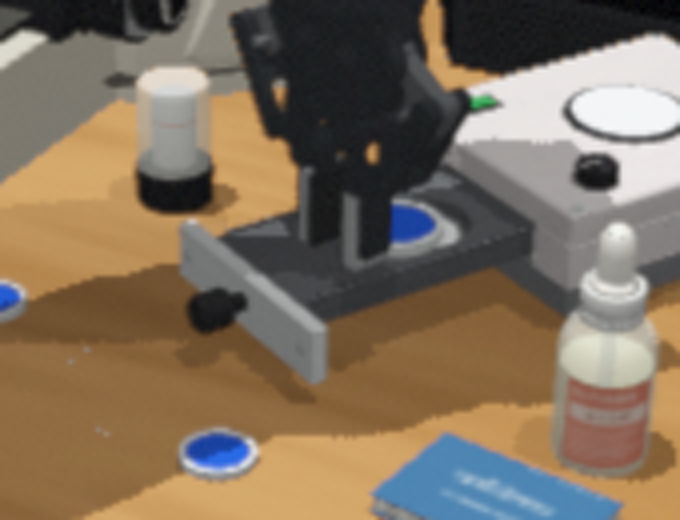

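Filter is partly over the seat, still clean contact, no drift visible; ~13.6 mm to go.

Call:
play_rows(
  deltas="0 0 0 -2 0 0 24; 0 0 0 -2 0 0 24; 0 0 0 -2 0 0 24; 0 0 0 -2 0 0 24; 0 0 0 -2 0 0 24",
)

```text
time: 9.2
tcp_pos: [0.5151, -0.2706, 0.0403]
orientation: [0.188, 0.982, -0.0, -0.0]
force: [-0.2, 0.0, 0.3]
width: 0.239
gripper_force: 0.2
```

Call:
play_rows(
  deltas="0 0 0 -1 0 0 24; 0 0 0 -1 0 0 24; 0 0 0 -1 0 0 24; 0 0 0 -1 0 0 24; 0 0 0 0 0 0 24",
)

```text
time: 9.7
tcp_pos: [0.5188, -0.272, 0.0403]
orientation: [0.188, 0.982, -0.0, 0.0]
force: [0.5, -0.5, -0.2]
width: 0.238
gripper_force: 0.1
```

Run:
```python
from h import *
s=bot.sense();print(s['tcp_pos'],s['force'])
im=bot.camera("scene")
cv2.imwrite("pics/c4.png",cv2.resize(im[225:305,275:380],(788,600),interpolation=cv2.INTER_CUBIC))
```

```text
[ 0.51880553 -0.27204963  0.04032364] [ 0.48344955 -0.53288789 -0.15834474]
```

View pics/c4.png

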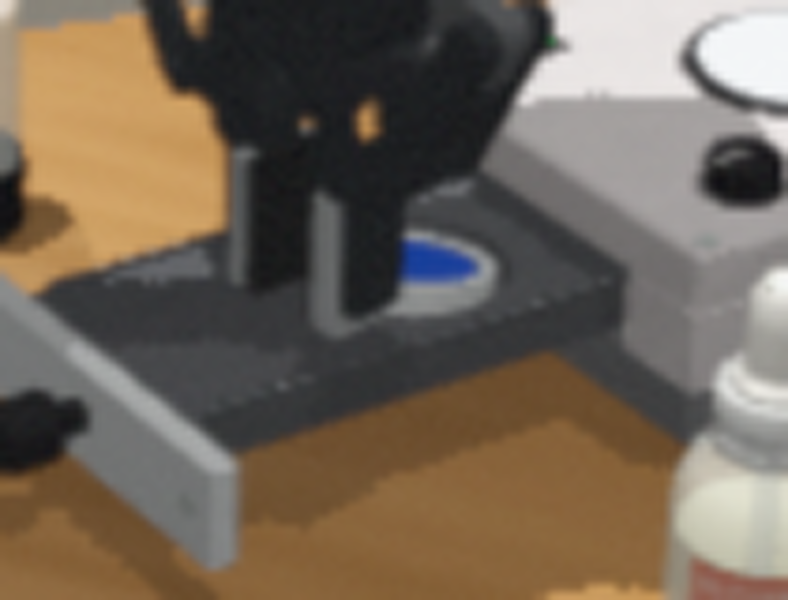

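Scene: the filter covers the seat, its right edge at crop (497,275) and near edge at (420,315). The near wall of the ring still shows, so it has not dropped. I compare these extents with those of a disc at the seat's position.

Run:
```python
from h import *
def proj(n,P):
    c=bot.calibration(n); f=240/np.tan(np.radians(c["fovy"]/2))
    q=R.from_quat(c["attitude"]).inv().apply(P-c["origin"]); return np.c_[c["cx"]-f*q[:,0]/q[:,2],c["cy"]+f*q[:,1]/q[:,2]]
t=np.linspace(0,2*np.pi,181)
def circ(c,r,z): return np.c_[c[0]+r*np.cos(t),c[1]+r*np.sin(t),0*t+z]
seat=np.array([.5475,-.2837])
for nm,c,r,z in(("seat rim",seat,.0245,.038),("filt top in",seat,.0225,.037),("filt top on",seat,.0225,.044),("filt bot on",seat,.0225,.038),("orig top",(.5029,-.2658),.0225,.044)):
    p=proj("scene",circ(c,r,z)); print(nm,p.min(0).round(1),p.max(0).round(1))
for n in("scene0",):
    im=cv2.imread(f"pics/{n}.png"); g=blobs(roi(white(im,150)|blue(im),255,280,290,345),60,900); print(g)
im=bot.camera("scene"); h=cv2.cvtColor(im,cv2.COLOR_BGR2HSV)
print(blobs(roi((h[...,2]>110),250,275,327,346),20,900), blobs(roi((h[...,0]>105)&(h[...,1]>140),250,280,320,346),10,400))
print(im[250:272,334].tolist()); print(im[261,326:346].tolist())
```

```text
seat rim [314.4 254.5] [341.4 267.6]
filt top in [315.5 255.5] [340.3 267.6]
filt top on [315.6 252.2] [340.4 264.2]
filt bot on [315.5 255.1] [340.3 267.1]
orig top [295.4 260.3] [320.9 272.9]
[(array([317.15, 264.23]), [296, 258, 44, 15, 386])]
[(array([333.39, 261.32]), [327, 256, 14, 11, 111])] [(array([331.84, 259.79]), [328, 257, 10, 6, 43])]
[[106, 103, 101], [80, 77, 76], [73, 71, 71], [72, 70, 69], [70, 68, 67], [67, 66, 64], [98, 95, 93], [140, 128, 123], [150, 86, 64], [154, 66, 25], [154, 63, 24], [155, 66, 30], [157, 90, 71], [158, 139, 132], [141, 139, 137], [135, 135, 134], [121, 120, 118], [82, 80, 77], [73, 71, 70], [73, 72, 69], [58, 56, 54], [59, 57, 56]]
[[32, 30, 29], [43, 32, 28], [94, 45, 28], [144, 62, 31], [154, 66, 29], [156, 66, 29], [154, 65, 27], [155, 65, 29], [155, 66, 30], [155, 68, 32], [155, 76, 45], [154, 82, 58], [148, 116, 105], [154, 149, 146], [135, 136, 133], [87, 86, 85], [60, 59, 58], [69, 67, 66], [72, 71, 69], [73, 71, 69]]
```

The column-334 profile (blue foreshortened, far edge low) suggests the far side is already down in the seat and the near side still rides on the rim. I nudge 1 mm at a time.

Call:
play_rows(
  deltas="0 0 0 -1 0 0 24; 0 0 0 0 0 0 24; 0 0 0 -1 0 0 24; 0 0 0 0 0 0 24; 0 0 0 0 0 0 24",
)

```text
time: 10.3
tcp_pos: [0.5206, -0.2728, 0.0404]
orientation: [0.188, 0.982, -0.0, 0.0]
force: [0.7, -0.1, -0.7]
width: 0.24
gripper_force: 0.0
```

```bash
cat >> h.py <<'E'
def look():
    s=bot.sense();print(s['tcp_pos'],s['force'],s['gripper_force'])
    im=bot.camera("scene"); h=cv2.cvtColor(im,cv2.COLOR_BGR2HSV)
    print(blobs(roi((h[...,2]>110),250,275,327,346),20,900), blobs(roi((h[...,0]>105)&(h[...,1]>140),250,280,320,346),10,400))
    print(im[252:270,334].tolist())
    return im
E
python3 -c "
from h import *
look()"
```

```text
[ 0.5205803  -0.27279302  0.04035096] [ 0.6949345  -0.14744724 -0.73621415] 0.0
[(array([334.19, 261.37]), [327, 256, 15, 11, 118])] [(array([332.51, 261.24]), [328, 257, 11, 9, 70])]
[[73, 71, 70], [72, 70, 69], [72, 70, 69], [91, 91, 89], [148, 145, 143], [143, 119, 111], [158, 74, 47], [160, 67, 28], [159, 65, 27], [159, 66, 26], [159, 65, 24], [159, 65, 25], [160, 69, 33], [159, 95, 80], [146, 139, 136], [89, 87, 85], [72, 70, 68], [73, 71, 71]]
```

The blue now spans rows 257.7 to 265 at column 334, which matches a flat disc in the seat. I lift the fingers and check with an unobstructed view.

Call:
play_rows(
  deltas="0 0 0 0 0 -10 24; 0 0 0 0 0 -20 24; 0 0 0 0 0 -20 24; 0 0 0 36 6 0 24; 0 0 0 36 6 0 0",
)

```text
time: 10.85
tcp_pos: [0.4577, -0.2348, 0.0913]
orientation: [0.188, 0.982, -0.0, 0.001]
force: [0.4, 1.6, -0.3]
width: 0.082
gripper_force: 0.0
```

Call:
play_rows(
  deltas="0 0 0 34 6 0 0; 0 0 7.8 0 0 0 0; 0 0 0 0 0 0 0; 0 0 0 0 0 0 0",
)

```text
time: 11.25
tcp_pos: [0.4295, -0.217, 0.0908]
orientation: [0.253, 0.967, -0.0, 0.0]
force: [-1.1, -0.5, 0.5]
width: -0.001
gripper_force: 0.0
```

Run:
```python
from h import *
im=look(); print(bot.sense()['orientation'])
b=blobs(roi(blue(im)|((cv2.cvtColor(im,cv2.COLOR_BGR2HSV)[...,0]>105)&(cv2.cvtColor(im,cv2.COLOR_BGR2HSV)[...,1]>140)),250,275,310,346),20,900);print(b,onz("scene",b[0][0],.037))
cv2.imwrite("pics/c5.png",cv2.resize(im[225:305,265:370],(788,600),interpolation=cv2.INTER_CUBIC))
```

```text
[ 0.42946454 -0.21703603  0.09078811] [-1.13574382 -0.54419443  0.51462192] 0.0
[(array([335.27, 258.95]), [327, 250, 19, 18, 269])] [(array([328.79, 261.03]), [320, 257, 19, 9, 129])]
[[119, 116, 113], [116, 112, 111], [109, 106, 104], [129, 128, 125], [199, 197, 194], [186, 153, 144], [224, 111, 65], [229, 107, 44], [228, 105, 41], [228, 104, 40], [221, 100, 39], [171, 72, 30], [160, 69, 36], [158, 94, 78], [146, 139, 136], [87, 85, 84], [73, 70, 69], [73, 71, 71]]
[ 2.53072621e-01  9.67447190e-01 -1.48837349e-04  4.00225965e-04]
[(array([328.79, 261.03]), [320, 257, 19, 9, 129])] [ 0.54969946 -0.28450428  0.037     ]
```

View pics/c5.png

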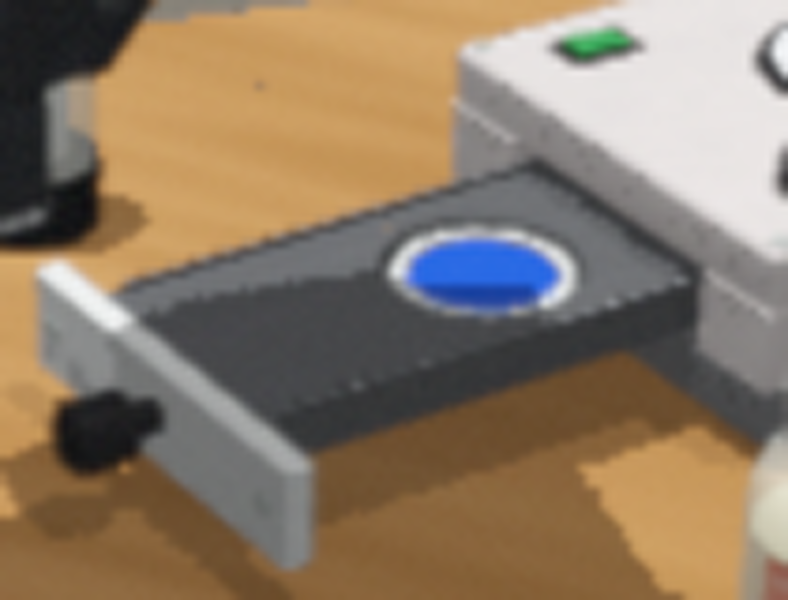

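The filter lies flat in the seat: white ring fully visible at crop (482,270), no side wall showing. Now I lower behind the knob and push it.

Call:
play_rows(
  deltas="0 0 0 4 0 0 0; 0 0 0 0 0 30 0; 0 0 0 0 0 30 0; 0 0 0 0 0 13 0; 0 0 0 0 0 0 0",
)

```text
time: 11.8
tcp_pos: [0.4243, -0.2149, 0.0162]
orientation: [0.255, 0.967, 0.0, -0.001]
force: [-1.1, -1.4, 0.9]
width: -0.004
gripper_force: 0.0
```

Call:
play_rows(
  deltas="0 0 0 -5 0 0 0; 0 0 0 -5 0 0 0; 0 0 0 -5 0 0 0; 0 0 0 -5 0 0 0; 0 0 0 -5 0 0 0",
)

```text
time: 12.3
tcp_pos: [0.4474, -0.2273, 0.0177]
orientation: [0.255, 0.967, 0.0, 0.0]
force: [-2.5, 2.0, 1.9]
width: -0.004
gripper_force: 1.1
```

Call:
play_rows(
  deltas="0 0 0 -5 0 0 0; 0 0 0 -5 0 0 0; 0 0 0 -5 0 0 0; 0 0 0 -5 0 0 0; 0 0 0 -5 0 0 0",
)

```text
time: 12.8
tcp_pos: [0.4691, -0.2397, 0.0173]
orientation: [0.255, 0.967, -0.0, -0.0]
force: [-1.9, 0.7, 1.6]
width: 0.001
gripper_force: 1.1
```

Call:
play_rows(
  deltas="0 0 0 -5 0 0 0; 0 0 0 -5 0 0 0; 0 0 0 -5 0 0 0; 0 0 0 -5 0 0 0; 0 0 0 -5 0 0 0",
)

```text
time: 13.3
tcp_pos: [0.4908, -0.2521, 0.0173]
orientation: [0.255, 0.967, -0.0, -0.0]
force: [-2.6, 0.6, 1.0]
width: -0.001
gripper_force: 1.1
```

Run:
```python
from h import *
im=bot.camera("scene")
cv2.imwrite("pics/c6.png",cv2.resize(im[205:335,225:395],(680,520),interpolation=cv2.INTER_CUBIC))
```

```text
(no output)
```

View pics/c6.png

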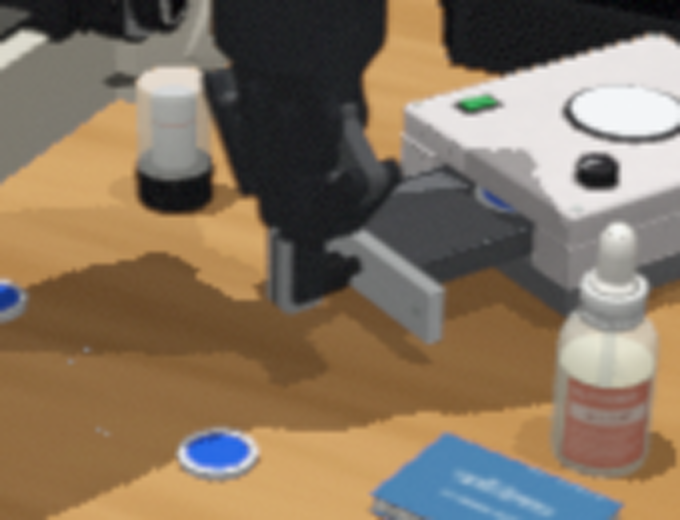

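The drawer is sliding in under about 2.5 N, with the filter passing under the slot at crop (495,195). About 60 mm remain.

Call:
play_rows(
  deltas="0 0 0 -5 0 0 0; 0 0 0 -5 0 0 0; 0 0 0 -5 0 0 0; 0 0 0 -5 0 0 0; 0 0 0 -5 0 0 0",
)

```text
time: 13.85
tcp_pos: [0.5125, -0.2644, 0.0173]
orientation: [0.255, 0.967, -0.0, -0.0]
force: [-2.6, -0.0, -0.5]
width: -0.0
gripper_force: 1.1
```

Call:
play_rows(
  deltas="0 0 0 -5 0 0 0; 0 0 0 -5 0 0 0; 0 0 0 -5 0 0 0; 0 0 0 -5 0 0 0; 0 0 0 -5 0 0 0",
)

```text
time: 14.35
tcp_pos: [0.5344, -0.2767, 0.0173]
orientation: [0.255, 0.967, -0.0, -0.0]
force: [-3.2, -0.2, -0.9]
width: -0.002
gripper_force: 1.1
```

Call:
play_rows(
  deltas="0 0 0 -3 0 0 0; 0 0 0 -2 0 0 0; 0 0 0 -2 0 0 0; 0 0 0 0 0 0 0",
)

```text
time: 14.75
tcp_pos: [0.5405, -0.28, 0.0174]
orientation: [0.255, 0.967, -0.0, 0.0]
force: [-0.2, 0.0, 0.7]
width: 0.0
gripper_force: 0.0
```

Call:
play_rows(
  deltas="0 0 0 -1 0 0 0; 0 0 0 -1 0 0 0; 0 0 0 0 0 0 0",
)

```text
time: 15.05
tcp_pos: [0.5421, -0.2808, 0.0174]
orientation: [0.255, 0.967, 0.0, 0.0]
force: [-0.4, 1.4, 1.1]
width: -0.002
gripper_force: 0.5
```

Call:
play_rows(
  deltas="0 0 0 -1 0 0 0; 0 0 0 -1 0 0 0; 0 0 0 0 0 0 0",
)

```text
time: 15.35
tcp_pos: [0.5438, -0.2819, 0.0174]
orientation: [0.255, 0.967, -0.0, 0.0]
force: [-0.3, 1.1, 0.7]
width: -0.002
gripper_force: 0.4
```

Call:
play_rows(
  deltas="0 0 0 -1 0 0 0; 0 0 0 0 0 0 0; 0 0 0 -1 0 0 0; 0 0 0 0 0 0 0",
)

```text
time: 15.75
tcp_pos: [0.5439, -0.2819, 0.0172]
orientation: [0.255, 0.967, 0.001, -0.002]
force: [-10.9, 7.7, 10.6]
width: 0.0
gripper_force: 6.6
```

Call:
play_rows(
  deltas="0 0 0 -1 0 0 0; 0 0 0 0 0 0 0; 0 0 0 -1 0 0 0; 0 0 0 0 0 0 0",
)

```text
time: 16.15
tcp_pos: [0.544, -0.282, 0.0169]
orientation: [0.255, 0.967, 0.001, -0.003]
force: [-21.8, 14.3, 19.8]
width: 0.002
gripper_force: 12.7
```

It hit a hard stop at (0.544, -0.282), where the predicted shut position is (0.543, -0.282). I back off and check.

Call:
play_rows(
  deltas="0 0 0 4 0 0 0; 0 0 0 10 0 0 0; 0 0 0 20 0 0 0; 0 0 0 20 0 0 0; 0 0 0 20 0 0 0",
)

```text
time: 16.65
tcp_pos: [0.4818, -0.2469, 0.0174]
orientation: [0.255, 0.967, -0.0, 0.0]
force: [0.9, -1.1, -0.2]
width: 0.0
gripper_force: 0.0
```

Call:
play_rows(
  deltas="0 0 0 10 0 -20 0; 0 0 0 10 0 -40 0; 0 0 0 0 0 -40 0; 0 0 0 0 0 0 0; 0 0 0 0 0 0 0",
)

```text
time: 17.15
tcp_pos: [0.4657, -0.2373, 0.118]
orientation: [0.255, 0.967, 0.0, 0.001]
force: [-0.3, 0.4, -0.4]
width: 0.002
gripper_force: 0.0
```

Run:
```python
from h import *
s=bot.sense();print(s['tcp_pos'],s['force'])
im=bot.camera("scene")
cv2.imwrite("pics/c7.png",cv2.resize(im[205:335,225:395],(680,520),interpolation=cv2.INTER_CUBIC))
```

```text
[ 0.46572122 -0.23732108  0.11803779] [-0.33780846  0.36312417 -0.42628281]
```

View pics/c7.png

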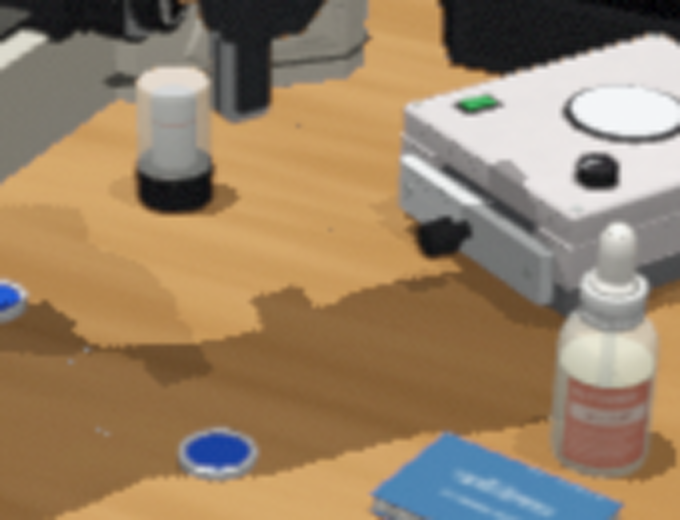

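The front plate, crop (400-550,160-300), sits flush against the housing. The canister, bottle and booklet stand where they were, and the gripper is clear. I hand in.

```bash
python3 -c "
from station import bot
print(bot.close_job())"
```

```text
the job is handed in; nothing more can be done
None
```

The filter was nudged flat into its seat, the drawer was pushed shut to its hard stop, the bystanders look unmoved in the final picture, and the job is handed in; no verdict was returned.

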